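Pin the lock stand, dial the padlock open and hold it up

TASK

Put the loose locking pin fully home through the hole in the padlock's swivel cradle and on into the stand below, so that the cradle cannot swing. Then turn the padlock's dial, which moves in clicks, until its pointer points straight at the shackle and rests in that click, pull the shackle out as far as it goes, and lift the lock out of the cradle, shackle still out, with the middle of its body at least 15 cm above the bench. Leave the pin in place and the other things on the bench where they are; finish while still holding the lock up, do not put it down or let go.

Things in the scene. Friction and masses are not known exactly. Their poses are not given: they have to be found in the camera images.
- stand: Fixed dark steel swivel stand: a disc 104 mm across and 24 mm tall with a short arm out to its -y side. Origin on the bench under the disc's centre, which is also the vertical axis of the cradle and (at the start) of the dial. Its -x axis is the direction in which the lock's shackle points.
- cradle (a joint): Angle (rad) of the plywood cradle that swivels on the stand, about the stand's upright axis, counterclockwise from above positive; at 0 the cradle's hole lies over the stand's hole. A weak spring (0.15 N m/rad) brings it back to 0; free to swing (about 0.8 rad either way) until pinned.
- cradle_hole (a point): Centre of the mouth of the vertical pin hole in the cradle's tab, 33 mm above the bench, 90 mm from the stand's axis towards the stand's -y. The hole is 12.5 mm across, goes through the 8 mm tab and, 1 mm below, on through the 24 mm thick stand arm. The tab is 44 by 40 mm.
- pin: Loose steel locking pin, standing upright in the foam holder: shaft 10 mm in diameter and 30 mm long with a tapered foot, under a round dark head 20 mm in diameter and 30 mm tall (60 mm in all). Origin at the middle of the foot's underside, z axis up along the pin. 60 g. Fully home, the head rests on the tab, with the foot about 3 mm above the bench.
- holder: Fixed light blue foam block, 74 by 64 by 40 mm tall, with a vertical hole 12 mm across and 20 mm deep at its middle that holds the pin. Origin at the centre of its underside.
- lock: Loose aluminium combination padlock lying dial up in the cradle's pocket: body 76 (x) by 72 (y) by 30 mm thick, origin at the centre of its underside (33 mm above the bench at the start), z out of the dial face; the shackle sticks out on its -x side. The walls of the pocket stand 16 to 20 mm up the body with about 1.5 mm play. About 0.33 kg (varies) with shackle and dial.
- lock_middle (a point): Middle of the lock's body.
- dial (a joint): Dial angle (rad), counterclockwise from above positive. At 0 (good to 0.06) the pointer points straight at the shackle, which is free only there. Clicks every 0.3 rad, 0 being one: leaving one takes up to 0.18 N m; half way the dial can stay put, then it snaps into the next; let go near a click, it settles there. Starts two to four clicks positive: turn it clockwise. Range -0.45 to 1.5.
- dial_grip (a point): Point on the dial's axis at the height to grip, 18 mm above the lock's top face. The dial is a black disc 52 mm across and 5 mm thick, with a black upright grip bar on it, 14 mm wide, 43 mm long and 26 mm tall (its top 31 mm above the lock's face, 94 mm above the bench at the start). The point's -x axis is the way the pointer points, along the bar: a white line on top and a white tick on the disc mark the pointer end.
- shackle (a joint): How far the shackle has been drawn out of the lock (m): 0 shut, 0.020 fully out, where it stops. It slides along the lock's -x with about 2.5 N of friction, stays where it is left and never leaves the lock.
- shackle_bar (a point): Middle of the shackle's straight cross bar: 55 mm long (along the lock's y), 9 mm thick (along x) and 14 mm tall, 105 mm from the dial's axis when shut, 48 mm above the bench at the start. Two round legs of 9 mm, 46 mm apart, join it to the lock; between bar and lock there is a clear gap of about 55 mm when shut.
- marker: Bystander: white and black marker pen lying on the bench, about 130 mm long, 17 mm thick. Origin under its middle.
- offcut: Bystander: stepped light blue foam offcut, 70 by 90 by 55 mm. Origin under its middle.
- foil_tray: Bystander: open aluminium tray 100 by 130 by 35 mm. Origin under its middle.
- clamp: Bystander: bar clamp lying flat, about 165 by 70 by 26 mm. Origin near its bar.
- speed_box: Bystander: small black box with a grey knob, 60 by 45 by 42 mm. Origin under its middle.
- square: Bystander: try square lying flat, 150 by 90 mm, 14 mm thick. Origin under its blade.
- scraps: Bystander: small foam block 50 by 30 by 20 mm. Origin under its middle.

How it is judged:
By the outcome, as a careful person would: the job done as asked, in the order asked, and still so for the second after the job is handed in, while the arm keeps its last pose, push and grip.
It also fails if it takes over 58 s, if anything falls off the work surface, if the arm or the gripper's body presses on something with over 40 N, if the wrist force passes 120 N, or if a joint passes its speed limit or range.

ROBOT

A 7-joint arm with a two-finger parallel gripper is mounted at the origin on the work surface. World frame = base frame: x ahead of the robot, y to its left, z up, the work surface at z = 0. Lengths are in mm, angles in rad, forces in N, time in s.
With the tool pointing down it reaches from about 400 to 875 mm from the base axis. Payload 4.4 kg.
Tool frame: the origin (TCP) lies at the very end of the fingers, on their centre line; the grasp point (between the pads) lies 19 mm behind it; y points along the fingers, z is the direction in which the jaws open and shut, and the axes are right-handed (so a half turn about y gives the same grasp; the last joint's range is limited). The gripper opens to 85 mm and grips with 20 to 120 N. Pads are 22 mm wide; open, the fingers measure 114 mm over their backs; the gripper's body (76 mm by 85 mm) begins 54 mm behind the grasp point. The pads swing forward as they close: fully open they stand 13 mm farther back than shut.
Start: joints at [1.2, 0.628, 0.038, 1.517, -0.027, 0.996, -0.02], TCP at [195.094, -620.045, 231.313] pointing down, gripper open.
Joint ranges: [-3.06, 3.06], [-0.37, 2.12], [-1.25, 1.32], [0.18, 2.47], [-1.1, 4.24], [0.23, 1.98], [-2.94, 2.94]. Speed limits (rad/s): [2.57, 2.57, 3.14, 3.14, 3.14, 3.14, 3.14].

INTERFACE

Orientations are given as [roll, pitch, yaw] about the fixed x, y, z axes, in that order (R = Rz(yaw) Ry(pitch) Rx(roll)).
In Python, from cell import ctrl, imaging, finish_job gives the robot as it stands.
- The arm moves only by the shell command python3 -m inch 'ROWS'. ROWS is JSON, one flat list of numbers, 7 for each row, row after row: the opening, from 0 (shut) to 1 (fully open), then the shift along the tool's x, y, z in cm, then the turn, a rotation vector about the tool's x, y, z in degrees. A call has 1 to 12 rows; each row is the pose to reach, as a shift and turn from the pose commanded when the call began, along the tool's axes at that moment; what a row does not reach only later rows make up. A row lasts 1/10 s, in which the tool goes at most 50 mm and 8.59 degrees, less where a joint would pass 70% of its speed; a pose out of reach is approached as far as the arm can. A call with a gripper value outside its range is refused whole. The fingers move at their own pace and stop on an object; the grip force is fixed at half the most. Time passes only in rows, so rows that repeat a pose let the fingers close. It gives the time, the measured TCP pose, the force and the opening at its end, in the units of the state.
- ctrl.read_state(): the state, without advancing time (a new reading comes with each control period).
- imaging.get_image(name): name is "scene" or "top" or "wrist"; returns a dict with "img" (384x512x3 uint8, red, green, blue), "fx", "fy", "cx", "cy" (pixels), "dist" ([k1, k2, p1, p2, k3] as OpenCV has them; the pictures are not rectified), "R" (3x3) and "t" (3): a world point X has camera coordinates R X + t. Camera axes: x right, y down, z forward; pixel columns grow to the right and rows downward; lengths in mm; the calibration is good to about 2 mm. A picture is of the moment at which its call begins. There is no depth.
- finish_job(): hands the job in, once; it reports no verdict.
The state is a dict: "clock": time; "qpos": joint angles; "qd": joint speeds; "tau": joint torques, N m; "eef_pos": TCP position; "tool_rot": TCP orientation; "force": force on the tool from outside, world axes, zero at the start; "torque": the same for the moment, N m; "width": finger opening in mm.
Only numpy, scipy, OpenCV 4.12 (cv2) and the standard library are available. Lean on these libraries where they do the work, as an engineer would, in place of code of your own. Each camera call takes 0.05 s, during which the arm holds its last target.

## Working session

There is one attempt and no reset: what is moved stays moved. The work goes in short steps, Python scripts to look and compute and a shell command to move; the robot and the scene stay as the last step left them, time stands still between calls to the robot, and variables do not carry over. Pictures are saved under pics/ and viewed, and the job is handed in when it is done.

```bash
ls; mkdir -p pics; cat > h.py <<'E'
import numpy as np, cv2
from cell import ctrl, imaging
def shot(n,f):
    d=imaging.get_image(n); np.savez('pics/'+f+'.npz',**{k:np.array(v) for k,v in d.items()})
    im=cv2.cvtColor(d['img'],cv2.COLOR_RGB2BGR); cv2.imwrite('pics/'+f+'.png',im); return d
def load(f): return dict(np.load('pics/'+f+'.npz'))
def K(d): return np.array([[d['fx'],0,d['cx']],[0,d['fy'],d['cy']],[0,0,1.]],float)
def px2z(d,u,v,z):
    p=cv2.undistortPoints(np.array([[[u,v]]],float),K(d),np.array(d['dist'],float))[0,0]
    R=np.array(d['R']);t=np.array(d['t']); c=-R.T@t; r=R.T@np.array([p[0],p[1],1]); s=(z-c[2])/r[2]; return c+s*r
def proj(d,X):
    return cv2.projectPoints(np.array(X,float).reshape(-1,1,3),cv2.Rodrigues(np.array(d['R'],float))[0],np.array(d['t'],float),K(d),np.array(d['dist'],float))[0].reshape(-1,2)
def crop(f,x0,y0,x1,y1,s,out):
    im=cv2.imread('pics/'+f+'.png')[y0:y1,x0:x1]; cv2.imwrite('pics/'+out+'.png',cv2.resize(im,None,fx=s,fy=s,interpolation=cv2.INTER_CUBIC))
E
python3 - <<'E'
from h import *
for n in ['scene','top','wrist']: 
    d=shot(n,n+'0'); print(n,-np.array(d['R']).T@d['t'],d['fx'])
s=ctrl.read_state();print(s)
E
```

```text
pics
scene [997.20259112 521.79875218 819.60773507] 410.9008548417098
top [ 4.48454736e+02 -2.31942977e-02  1.10709554e+03] 392.0158173858921
wrist [ 268.99996297 -594.88606015  372.32046443] 311.13689783557334
{'clock': 0.15, 'qpos': array([ 1.20021317,  0.62915688,  0.03846948,  1.51811218, -0.02700681,
        0.99631331, -0.01999871]), 'qd': array([-0.0015378 , -0.00415646, -0.00053386, -0.00261826, -0.00094476,
        0.00032689, -0.00136003]), 'tau': array([ 1.35791339e-03, -5.63801515e+01,  1.22777715e+00, -1.93649787e+01,
        1.11523876e-02,  7.32454093e-03, -2.42654596e-05]), 'eef_pos': array([ 194.93749576, -619.58983303,  230.59403988]), 'tool_rot': array([-1.57226754e+00, -1.45807542e-05, -2.83682837e+00]), 'force': array([-0.05157971,  0.49428526, -0.76591325]), 'torque': array([-0.00090836, -0.03411061, -0.00943636]), 'width': 85.25477400997427}
```

View pics/scene0.png

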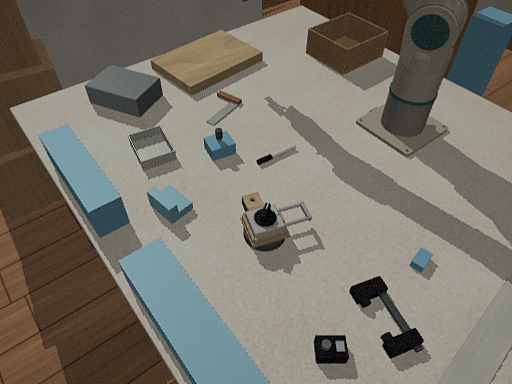

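View pics/top0.png

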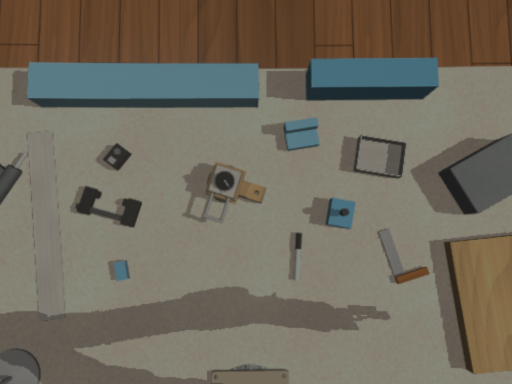

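View pics/wrist0.png

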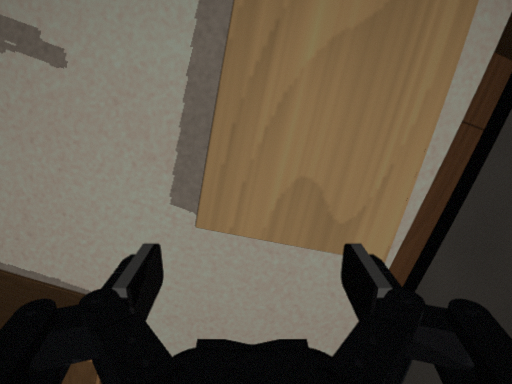

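The scene and top views show the lock at about (225,182) in the top image, with its shackle towards the robot. The tab is at (255,192), the pin in its holder at (343,212), and the marker at (298,255). I'll zoom in.

```bash
python3 - <<'E'
from h import *
crop('top0',185,150,285,225,8,'c1'); crop('top0',310,180,370,240,10,'c2'); crop('scene0',195,120,325,260,5,'c3')
E
```

```text
(no output)
```

View pics/c1.png

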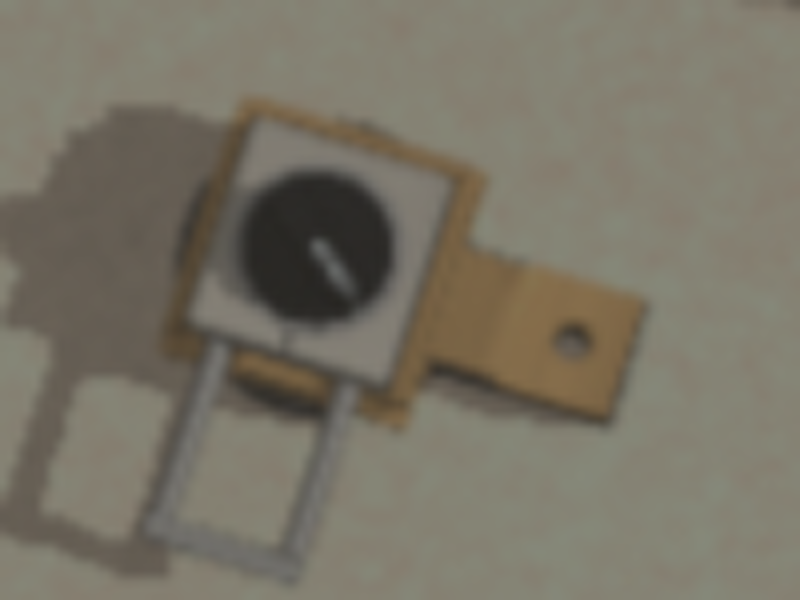

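View pics/c2.png

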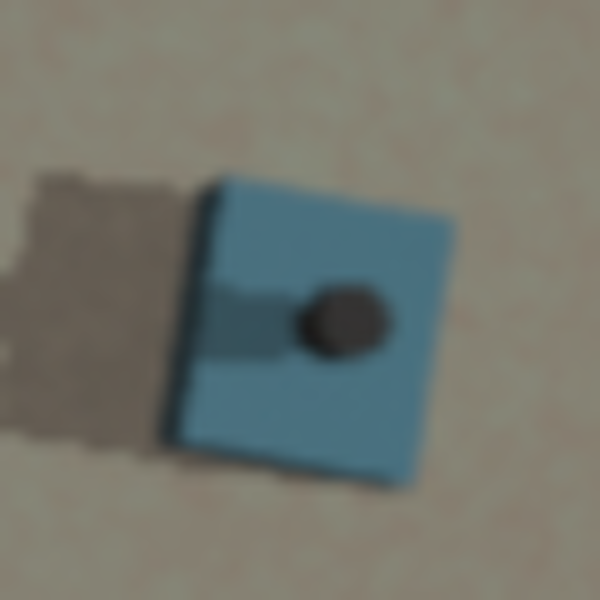

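View pics/c3.png

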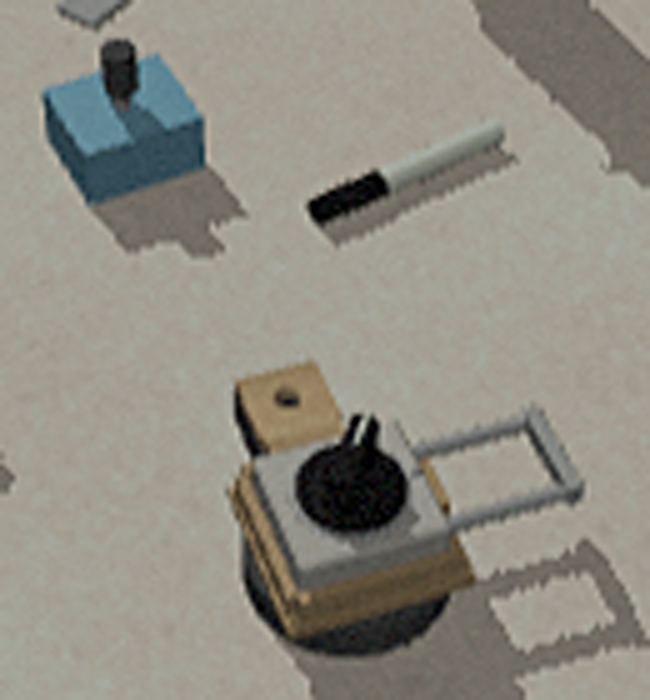

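```bash
cat >> h.py <<'E'
def cpx(x,y,x0,y0,s): return ((x+.5)/s-.5+x0,(y+.5)/s-.5+y0)
E
python3 - <<'E'
from h import *
np.set_printoptions(precision=1,suppress=True)
t=load('top0');s=load('scene0')
A=lambda x,y,z:px2z(t,*cpx(x,y,185,150,8),z)
S=lambda x,y,z:px2z(s,*cpx(x,y,195,120,5),z)
h=A(574,340,33); print('hole',h,S(288,398,33))
body=[A(*p,63) for p in [(262,118),(455,178),(390,388),(190,322)]];b=np.mean(body,0);print('body',b,[np.linalg.norm(body[i]-body[i-1]) for i in range(4)])
a=np.arctan2(*(b-h)[[1,0]]);  print('dist',np.linalg.norm((b-h)[:2]),'yaw from hole',np.degrees(np.arctan2((b-h)[1],(b-h)[0]))-90)
e=body[1]-body[0]; f=body[2]-body[1]; print('edge yaw -y dir',np.degrees(np.arctan2(e[1],e[0]))+90,'-x dir',np.degrees(np.arctan2(f[1],f[0]))-180)
p1=A(318,242,94);p2=A(348,298,94);print('pointer',p1,p2,np.degrees(np.arctan2(*(p2-p1)[[1,0]])))
sh=(A(152,527,55)+A(297,573,55))/2;print('shbar',sh,np.linalg.norm((sh-b)[:2]),np.degrees(np.arctan2(*(sh-b)[[1,0]])))
q=lambda x,y,z:px2z(t,*cpx(x,y,310,180,10),z)
print('pin',q(350,322,80),S(118,45,80)); hb=[q(*k,40) for k in[(228,178),(456,218),(412,490),(180,445)]];print('holder',np.mean(hb,0),[np.linalg.norm(hb[i]-hb[i-1]) for i in range(4)])
R=cv2.Rodrigues
from scipy.spatial.transform import Rotation as Ro
print(Ro.from_euler('xyz',ctrl.read_state()['tool_rot']).as_matrix())
E
```

```text
hole [575. -21.  33.] [577.9 -20.   33. ]
body [602.2  63.1  63. ] [np.float64(73.21078517701233), np.float64(68.26911799978518), np.float64(74.34761855306697), np.float64(70.57549229816236)]
dist 88.45082556165427 yaw from hole -17.926697507130157
edge yaw -y dir -17.887313637603185 -x dir -17.32145532487212
pointer [600.7  63.3  94. ] [582.2  53.6  94. ] -152.23612399885107
shbar [502.7  97.   55. ] 105.20364167107262 161.19323120026687
pin [ 515.5 -251.4   80. ] [ 518.  -255.1   80. ]
holder [ 515.5 -252.6   40. ] [np.float64(74.4767925225395), np.float64(63.09483066831743), np.float64(75.51333012162965), np.float64(63.847695600252074)]
[[-1.  -0.   0.3]
 [-0.3  0.  -1. ]
 [ 0.  -1.  -0. ]]
```

```bash
cat >> h.py <<'E'
from scipy.spatial.transform import Rotation as Ro
def st():
    s=ctrl.read_state(); return s
def plan(target,zdir_deg=None,down=True):
    "shift(cm) and rotvec(deg) in the tool frame to take TCP to target with tool z at zdir_deg (mod 180)"
    s=st(); R=Ro.from_euler('xyz',s['tool_rot']).as_matrix(); p=s['eef_pos']
    sh=R.T@(np.array(target)-p)/10
    z=R[:,2]; cur=np.degrees(np.arctan2(z[1],z[0]))
    if zdir_deg is None: zd=cur
    else:
        d=(zdir_deg-cur+90)%180-90; zd=cur+d
    a=np.radians(zd); Zt=np.array([np.cos(a),np.sin(a),0]); Yt=np.array([0,0,-1.]); Xt=np.cross(Yt,Zt)
    Rt=np.stack([Xt,Yt,Zt],1)
    rv=np.degrees(Ro.from_matrix(R.T@Rt).as_rotvec())
    print('t',round(float(s['clock']),2),'pos',p.round(1),'zdir',round(cur,1),'F',np.round(s['force'],1),'w',round(float(s['width']),1))
    print('shift cm',sh.round(2),'rot deg',rv.round(1))
E
python3 - <<'E'
from h import *
plan([516,-252.5,180],-17.9)
E
```

```text
t 0.15 pos [ 194.9 -619.6  230.6] zdir -72.5 F [-0.1  0.5 -0.8] w 85.3
shift cm [-41.64   5.1  -25.38] rot deg [  0.1 -54.6  -0. ]
```

```bash
python3 -m inch '[0.6,-10,1.2,-6,0,-14,0, 0.6,-41.6,5.1,-25.4,0,-54.6,0, 0.6,-41.6,5.1,-25.4,0,-54.6,0, 0.6,-41.6,5.1,-25.4,0,-54.6,0, 0.6,-41.6,5.1,-25.4,0,-54.6,0, 0.6,-41.6,5.1,-25.4,0,-54.6,0, 0.6,-41.6,5.1,-25.4,0,-54.6,0, 0.6,-41.6,5.1,-25.4,0,-54.6,0, 0.6,-41.6,5.1,-25.4,0,-54.6,0, 0.6,-41.6,5.1,-25.4,0,-54.6,0, 0.6,-41.6,5.1,-25.4,0,-54.6,0, 0.6,-41.6,5.1,-25.4,0,-54.6,0]'
python3 - <<'E'
from h import *
shot('wrist','w1'); plan([516,-252.5,55],-17.9); print(proj(load('w1'),[[516,-252.5,80],[516,-252.5,40]]))
E
```

```text
clock: 1.35
eef_pos: [516.0, -251.8, 179.9]
tool_rot: [-1.572, 0.0, -1.881]
force: [-0.6, -1.2, 1.2]
width: 51.0
t 1.4 pos [ 515.1 -253.4  180. ] zdir -17.9 F [ 0.4 -0.6 -0.2] w 51.3
shift cm [-0.13 12.5   0.07] rot deg [ 0.1 -0.   0. ]
[[251.71779268 191.48423427]
 [251.72728217 178.20414829]]
```

View pics/w1.png

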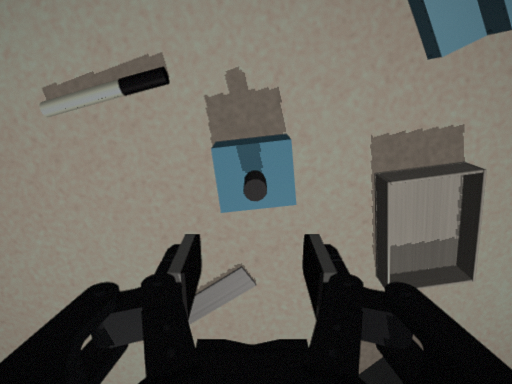

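```bash
python3 - <<'E'
from h import *
crop('w1',205,125,305,220,8,'c4')
E
```

```text
(no output)
```

View pics/c4.png

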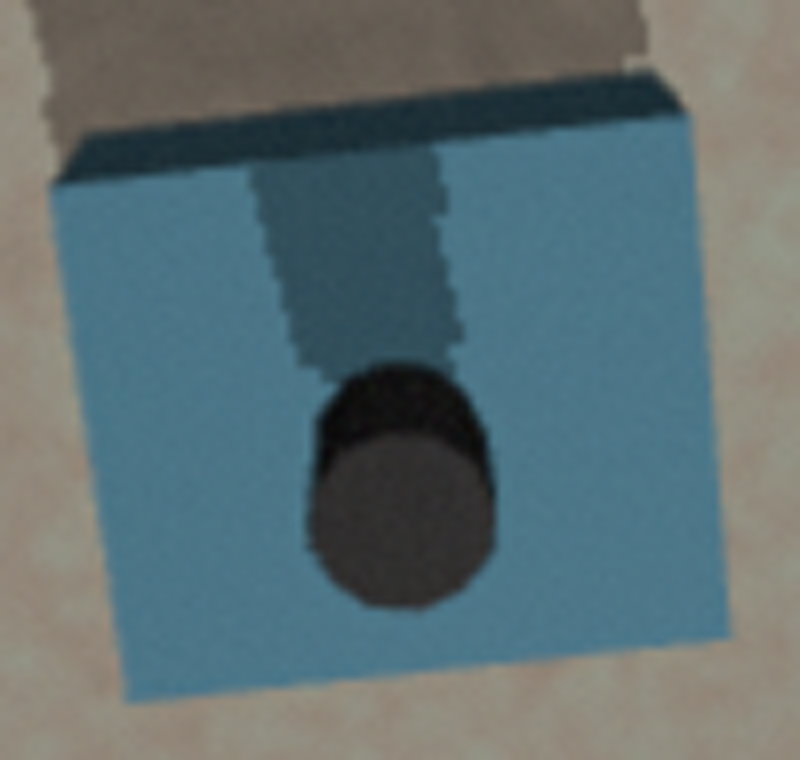

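```bash
python3 - <<'E'
from h import *
d=load('w1'); u=cpx(403,520,205,125,8); print(u,px2z(d,*u,80)); c=-d['R'].T@d['t'];print(c)
hb=[px2z(d,*cpx(*k,205,125,8),40) for k in[(52,185),(690,117),(732,636),(127,702)]];print(np.mean(hb,0))
for i in range(3): plan([517,-253,55],-17.9)
E
```

```text
(254.9375, 189.5625) [ 519.00676565 -251.73107668   80.        ]
[ 540.33179703 -176.87425403  321.74136843]
[ 518.9355087  -252.05203067   40.        ]
t 1.4 pos [ 515.1 -253.4  180. ] zdir -17.9 F [ 0.4 -0.6 -0.2] w 51.3
shift cm [-0.11 12.5   0.18] rot deg [ 0.1 -0.   0. ]
t 1.4 pos [ 515.1 -253.4  180. ] zdir -17.9 F [ 0.4 -0.6 -0.2] w 51.3
shift cm [-0.11 12.5   0.18] rot deg [ 0.1 -0.   0. ]
t 1.4 pos [ 515.1 -253.4  180. ] zdir -17.9 F [ 0.4 -0.6 -0.2] w 51.3
shift cm [-0.11 12.5   0.18] rot deg [ 0.1 -0.   0. ]
```

```bash
python3 -m inch '[0.6,0,4,0.2,0,0,0, 0.6,0,8,0.2,0,0,0, 0.6,0,11,0.2,0,0,0, 0.6,0,12.5,0.2,0,0,0, 0.6,0,12.5,0.2,0,0,0, 0.2,0,12.5,0.2,0,0,0, 0.1,0,12.5,0.2,0,0,0, 0.1,0,12.5,0.2,0,0,0, 0.1,0,12.5,0.2,0,0,0, 0.1,0,12.5,0.2,0,0,0]'
python3 - <<'E'
from h import *
shot('wrist','w2'); plan([516,-252.5,150],-17.9)
E
```

```text
clock: 2.4
eef_pos: [518.7, -254.3, 57.1]
tool_rot: [-1.568, -0.001, -1.884]
force: [-1.6, -0.4, 7.2]
width: 17.7
t 2.45 pos [ 518.7 -254.2   57.1] zdir -17.9 F [-0.8  0.3  7.9] w 17.8
shift cm [-0.08 -9.29 -0.28] rot deg [-0.2 -0.   0. ]
```

View pics/w2.png

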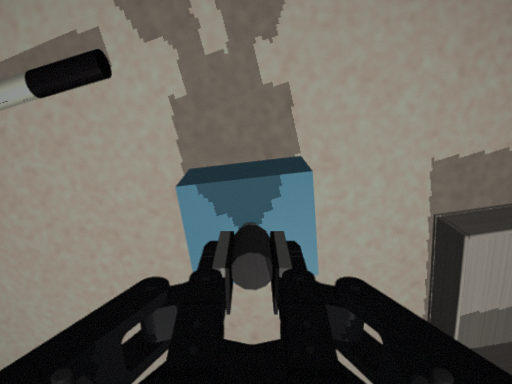

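```bash
python3 - <<'E'
from h import *
crop('w2',185,200,320,335,5.5,'c5')
s=st(); d=load('w2'); R=Ro.from_euler('xyz',s['tool_rot']).as_matrix()
c=-d['R'].T@d['t']; print(R.T@(c-s['eef_pos'])); print(proj(d,[s['eef_pos']+R@np.array([x,-25,0]) for x in(-11,0,11)]))
E
```

```text
[ -78.72293026 -141.84582853    0.1642428 ]
[[251.19207982 257.03691693]
 [251.21601561 279.23901382]
 [251.23895843 300.23047868]]
```

View pics/c5.png

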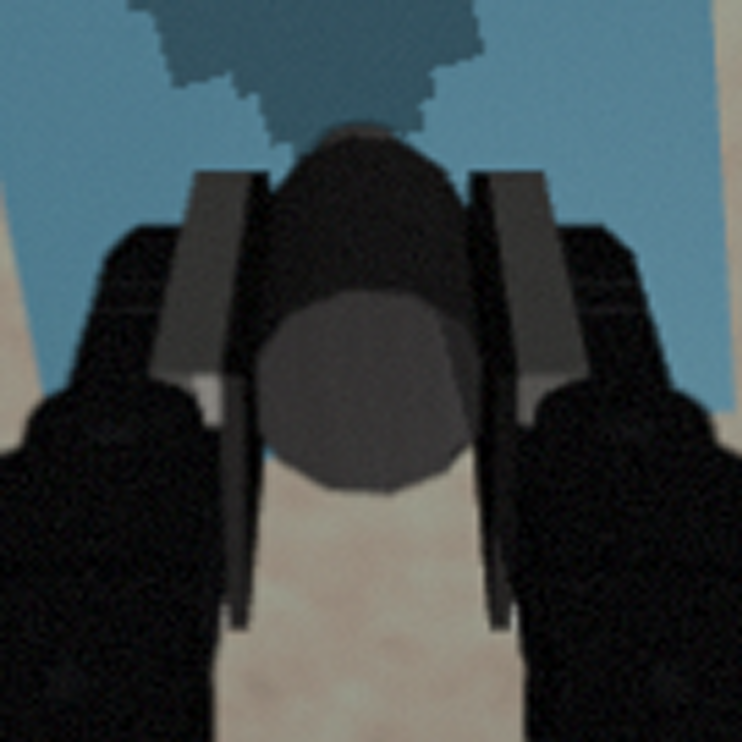

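```bash
python3 - <<'E'
from h import *
plan([564,-59,130],-17.9)
E
python3 -m inch '[0.1,0,-2,0,0,0,0, 0.1,0,-5,0,0,0,0, 0.1,0,-8,0,0,0,0, 0.1,0,-8,0,0,0,0, 0.1,0,-8,0,0,0,0]'
```

```text
t 2.45 pos [ 518.7 -254.2   57.1] zdir -17.9 F [-0.8  0.3  7.9] w 17.8
shift cm [-19.96  -7.31  -1.68] rot deg [-0.2 -0.   0. ]
clock: 2.95
eef_pos: [518.0, -253.7, 136.3]
tool_rot: [-1.569, -0.0, -1.884]
force: [0.2, -0.6, -0.9]
width: 18.1
```

```bash
python3 -m inch '[0.1,-4,0,-0.4,0,0,0, 0.1,-8,0,-1,0,0,0, 0.1,-12,0,-1.4,0,0,0, 0.1,-16,0,-1.6,0,0,0, 0.1,-19,0.5,-1.6,0,0,0, 0.1,-20,0.5,-1.6,0,0,0, 0.1,-20,0.5,-1.6,0,0,0, 0.1,-20,0.5,-1.6,0,0,0]'
python3 - <<'E'
from h import *
shot('wrist','w3'); plan([576,-20.7,100],-17.9)
crop('w3',150,100,350,250,4,'c6')
E
```

```text
clock: 3.75
eef_pos: [563.1, -60.2, 129.7]
tool_rot: [-1.572, -0.002, -1.885]
force: [-0.5, 0.3, -0.5]
width: 17.6
t 3.8 pos [563.1 -60.8 129.9] zdir -18.1 F [ 0.2 -0.1 -0.1] w 18.0
shift cm [-4.21  2.98 -0.02] rot deg [ 0.  -0.2  0.1]
```

View pics/w3.png

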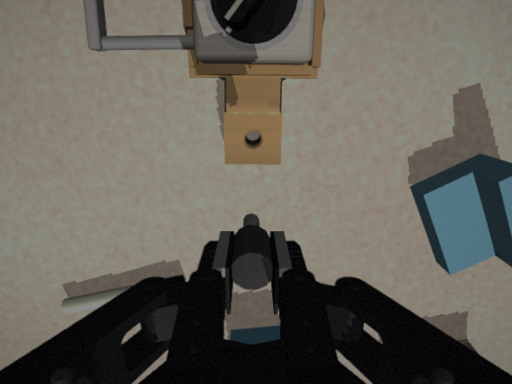

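View pics/c6.png

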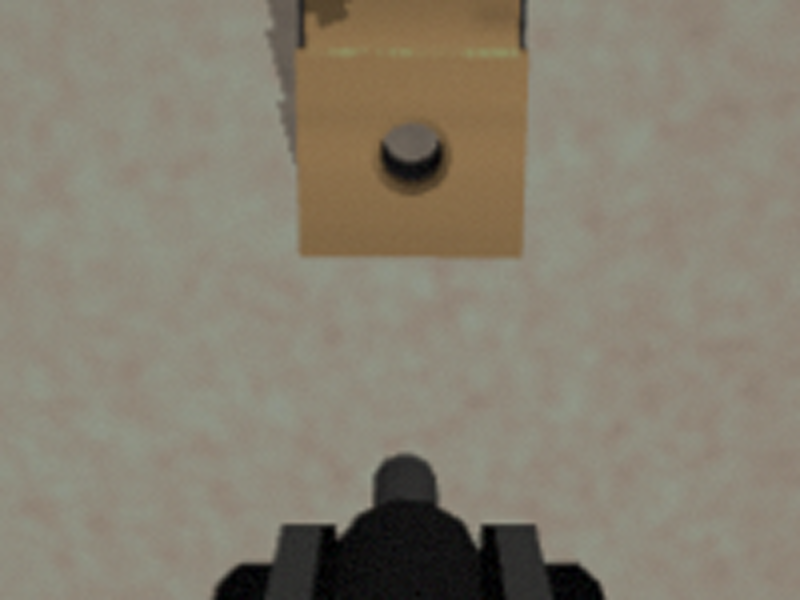

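```bash
python3 - <<'E'
from h import *
crop('w3',215,205,290,295,8,'c7')
d=load('w3'); s=st()
p=px2z(d,*cpx(413,157,150,100,4),33); print('hole',p)
cor=[px2z(d,*cpx(*k,150,100,4),33) for k in [(297,50),(527,50),(523,256),(300,256)]]
print([np.linalg.norm(cor[i]-cor[i-1]).round(1) for i in range(4)], np.mean(cor,0)); e=cor[1]-cor[0];print('tab dir',np.degrees(np.arctan2(e[1],e[0])),'zdir see plan')
np.save('hole.npy',p)
E
```

```text
hole [577.30243213 -19.99543372  33.        ]
[np.float64(39.6), np.float64(43.1), np.float64(39.6), np.float64(43.8)] [577.17675825 -19.60267081  33.        ]
tab dir -18.038499159360025 zdir see plan
```

View pics/c7.png

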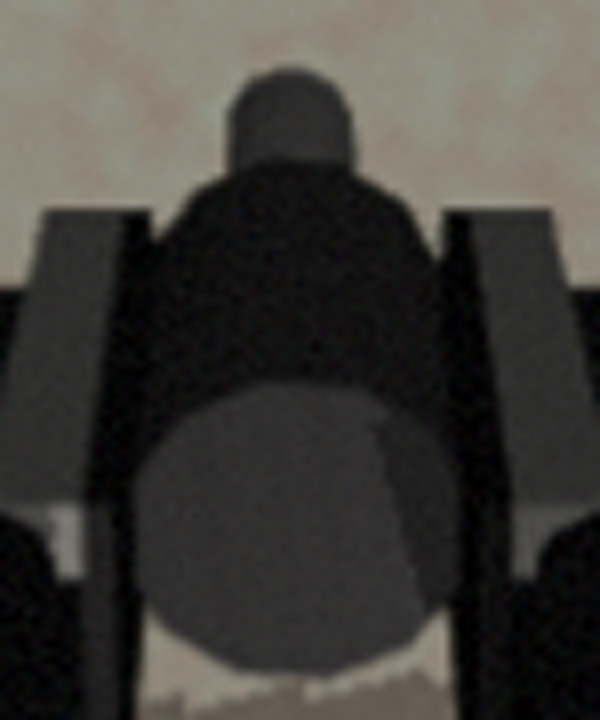

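```bash
python3 - <<'E'
from h import *
np.set_printoptions(precision=2,suppress=True)
d=load('w3'); s=st()
Rt=Ro.from_euler('xyz',s['tool_rot']).as_matrix()
P=lambda x,y,z:px2z(d,*cpx(x,y,215,205,8),z)
h=np.load('hole.npy')
for ztop in (153,155,157):
    t=P(298,528,ztop); print('w',np.linalg.norm(P(135,520,ztop)-P(462,520,ztop)), np.linalg.norm(P(298,380,ztop)-P(298,675,ztop)))
    hb=P(290,160,ztop-30); ft=P(290,68,ztop-60); ft2=P(290,68,ztop-57)
    for n,q in dict(top=t,hbedge=hb,foot=ft,foot2=ft2,hole=h).items(): print(n,q,'tool',Rt.T@(q-s['eef_pos']))
E
```

```text
w 17.889711636138358 18.681301854847757
top [564.39 -57.11 153.  ] tool [ -3.83 -23.08   0.02]
hbedge [566.5  -48.92 123.  ] tool [-12.32   6.9   -0.49]
foot [564.6  -54.44  93.  ] tool [-6.55 36.92 -0.56]
foot2 [564.99 -53.27  96.  ] tool [-7.77 33.91 -0.55]
hole [577.3 -20.   33. ] tool [-43.34  96.85   0.87]
w 17.587583863373972 18.365805426702888
top [564.79 -55.89 155.  ] tool [ -5.11 -25.08   0.02]
hbedge [566.79 -48.06 125.  ] tool [-13.23   4.9   -0.48]
foot [564.86 -53.66  95.  ] tool [-7.36 34.91 -0.56]
foot2 [565.25 -52.49  98.  ] tool [-8.59 31.91 -0.55]
hole [577.3 -20.   33. ] tool [-43.34  96.85   0.87]
w 17.28545609060958 18.050308998557956
top [565.18 -54.68 157.  ] tool [ -6.38 -27.08   0.02]
hbedge [567.08 -47.2  127.  ] tool [-14.13   2.9   -0.48]
foot [565.12 -52.88  97.  ] tool [-8.18 32.91 -0.55]
foot2 [565.51 -51.72 100.  ] tool [-9.4  29.91 -0.54]
hole [577.3 -20.   33. ] tool [-43.34  96.85   0.87]
```

```bash
python3 -m inch '[0.1,-2,0,0.1,0,0,0, 0.1,-3.9,2,0.1,0,0,0, 0.1,-3.9,4.5,0.1,0,0,0, 0.1,-3.9,4.5,0.1,0,0,0, 0.1,-3.9,4.5,0.1,0,0,0]'
python3 - <<'E'
from h import *
shot('wrist','w4'); shot('scene','s4'); plan([576,-20.7,100],-17.9)
crop('w4',190,180,310,290,6,'c8'); crop('s4',215,175,305,255,8,'c9')
E
```

```text
clock: 4.3
eef_pos: [576.3, -23.8, 85.3]
tool_rot: [-1.572, -0.002, -1.887]
force: [-0.6, 0.4, 0.5]
width: 18.3
t 4.4 pos [577.5 -23.2  86.4] zdir -18.1 F [-0.3 -0.4 -0.4] w 18.0
shift cm [-0.19 -1.36 -0.22] rot deg [-0.1 -0.2  0. ]
```

View pics/c8.png

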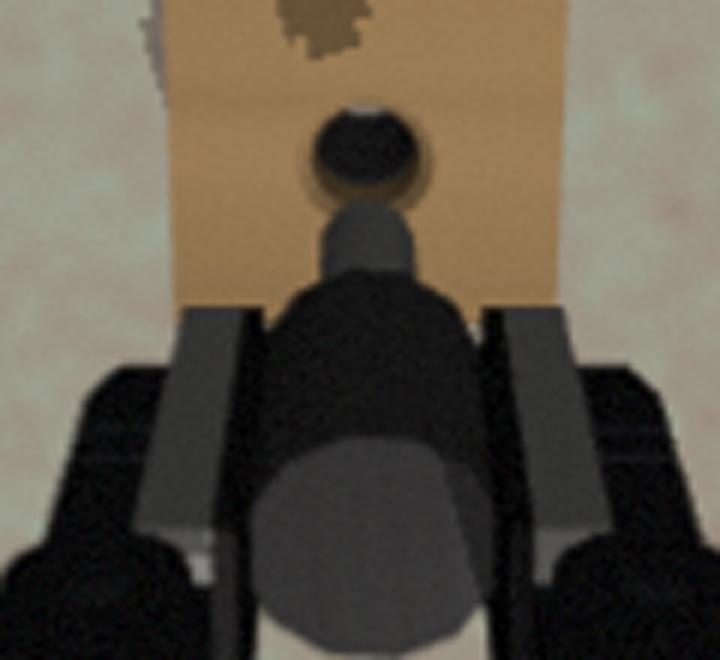

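View pics/c9.png

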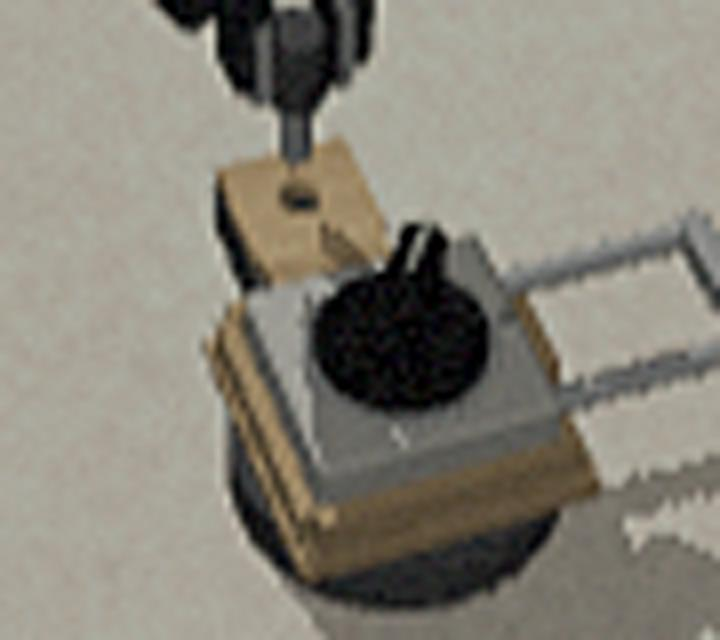

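```bash
python3 - <<'E'
from h import *
np.set_printoptions(precision=2,suppress=True)
d=load('w4'); s=st(); z=85.8
Rt=Ro.from_euler('xyz',s['tool_rot']).as_matrix()
P=lambda x,y,z:px2z(d,*cpx(x,y,190,180,6),z)
T=lambda q:Rt.T@(q-s['eef_pos'])
h=P(366,158,33)
print('hole',h,T(h),'rim x',T(P(366,100,33))[0],T(P(366,215,33))[0])
for o in (22,24,26):
  print(o,'top',T(P(371,548,z+o)),'hb',T(P(370,268,z+o-30)),'foot',T(P(368,200,z+o-60)),T(P(368,200,z+o-57)))
sc=load('s4'); S=lambda x,y,z:px2z(sc,*cpx(x,y,215,175,8),z)
hs=S(300,197,33); print('scene hole',hs,T(hs))
for zz in (49,51,53):
  q=S(295,163,zz); print(zz,T(q),T(q)-T(hs))
E
```

```text
hole [577.28 -19.07  33.  ] [-3.85 53.4  -1.62] rim x -10.674558203085667 2.9867377917717537
22 top [ -1.78 -21.4   -0.85] hb [-10.73   8.6   -1.01] foot [-4.87 38.6  -1.33] [-6.1  35.6  -1.31]
24 top [ -3.06 -23.4   -0.84] hb [-11.64   6.6   -1.  ] foot [-5.69 36.6  -1.32] [-6.91 33.6  -1.3 ]
26 top [ -4.34 -25.4   -0.83] hb [-12.54   4.6   -1.  ] foot [-6.5  34.6  -1.31] [-7.73 31.6  -1.29]
scene hole [578.16 -20.21  33.  ] [-3.05 53.4  -0.43]
49 [-2.32 37.4   1.04] [  0.72 -16.     1.47]
51 [-4.   35.4   1.64] [ -0.95 -18.     2.06]
53 [-5.68 33.4   2.24] [ -2.63 -20.     2.66]
```

```bash
python3 -m inch '[0.1,-0.03,0.8,-0.03,0,0,0, 0.1,-0.03,1.4,-0.03,0,0,0, 0.1,-0.03,1.7,-0.03,0,0,0, 0.1,-0.03,2.0,-0.03,0,0,0, 0.1,-0.03,2.2,-0.03,0,0,0, 0.1,-0.03,2.4,-0.03,0,0,0, 0.1,-0.03,2.4,-0.03,0,0,0]'
python3 - <<'E'
from h import *
shot('wrist','w5'); plan([576,-20.7,38],-17.9)
crop('w5',190,180,310,290,6,'c8')
E
```

```text
clock: 5.1
eef_pos: [576.6, -21.1, 61.1]
tool_rot: [-1.571, -0.0, -1.884]
force: [0.1, 0.2, -0.3]
width: 18.0
t 5.15 pos [576.7 -21.1  61.2] zdir -17.9 F [ 0.9 -0.8 -0.5] w 18.0
shift cm [-0.02  2.32 -0.08] rot deg [ 0. -0.  0.]
```

View pics/c8.png

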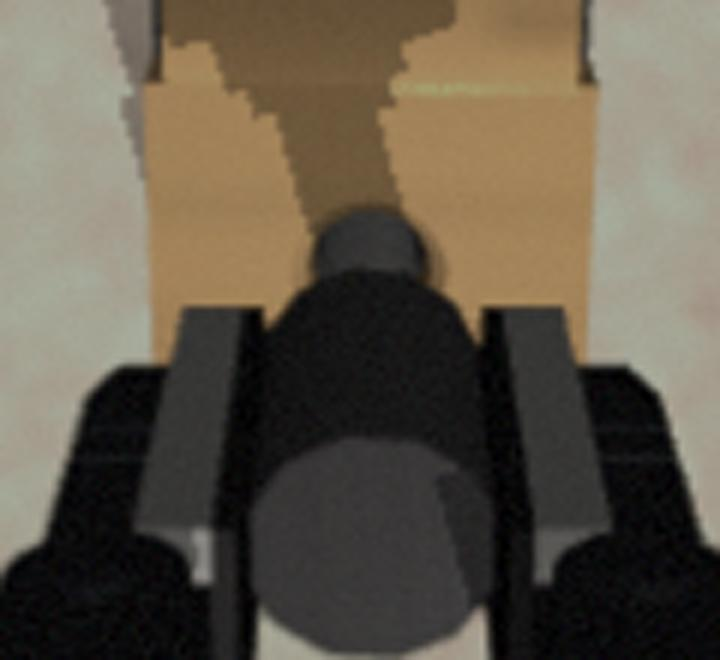

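```bash
python3 -m inch '[0.1,0.05,0.4,0.02,0,0,0, 0.1,0.05,0.8,0.02,0,0,0, 0.1,0.05,1.2,0.02,0,0,0, 0.1,0.05,1.5,0.02,0,0,0, 0.1,0.05,1.8,0.02,0,0,0, 0.1,0.05,1.8,0.02,0,0,0]'
python3 - <<'E'
from h import *
shot('wrist','w5'); plan([576,-20.7,38],-17.9)
crop('w5',190,180,310,290,6,'c8')
E
```

```text
clock: 5.75
eef_pos: [576.5, -21.6, 42.8]
tool_rot: [-1.572, -0.0, -1.884]
force: [-0.4, -1.0, -0.5]
width: 18.0
t 5.8 pos [576.6 -21.7  43.1] zdir -17.9 F [-0.3 -0.1  0.1] w 17.9
shift cm [-0.07  0.51 -0.09] rot deg [ 0. -0.  0.]
```

View pics/c8.png

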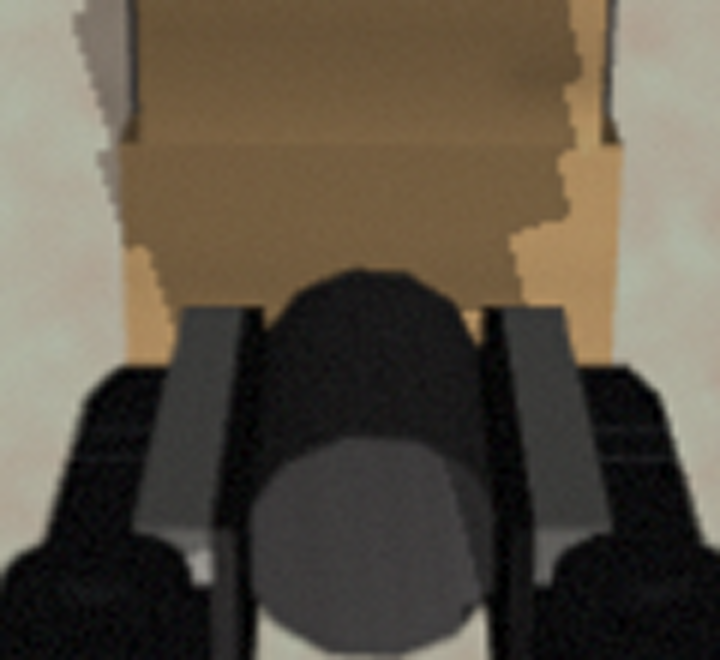

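```bash
python3 -m inch '[0.1,0,0.2,0,0,0,0, 0.1,0,0.4,0,0,0,0, 0.1,0,0.5,0,0,0,0, 0.1,0,0.5,0,0,0,0]'
```

```text
clock: 6.2
eef_pos: [577.8, -21.9, 40.1]
tool_rot: [-1.568, 0.0, -1.884]
force: [-1.3, -1.3, 12.0]
width: 17.7
```

```bash
python3 -m inch '[0.5,0,-0.2,0,0,0,0, 0.5,0,-0.2,0,0,0,0, 0.5,0,-0.2,0,0,0,0, 0.5,0,-3,0,0,0,0, 0.5,0,-8,0,0,0,0, 0.5,0,-12,0,0,0,0, 0.5,3,-12,0,0,0,0, 0.5,3,-12,0,0,0,0]'
python3 - <<'E'
from h import *
shot('wrist','w6'); shot('scene','s6');plan([603,65,160],-17.9); crop('s6',215,175,305,255,8,'c9')
E
```

```text
clock: 7.0
eef_pos: [566.8, -54.9, 159.3]
tool_rot: [-1.569, -0.003, -1.889]
force: [-0.3, -0.3, -1.1]
width: 42.7
t 7.1 pos [567. -51. 158.] zdir -18.0 F [0.2 0.9 0.1] w 42.6
shift cm [-12.15  -0.21  -0.17] rot deg [ 0.  -0.1  0. ]
```

View pics/w6.png

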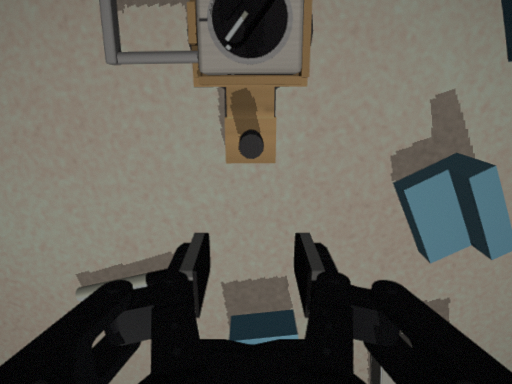

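View pics/c9.png

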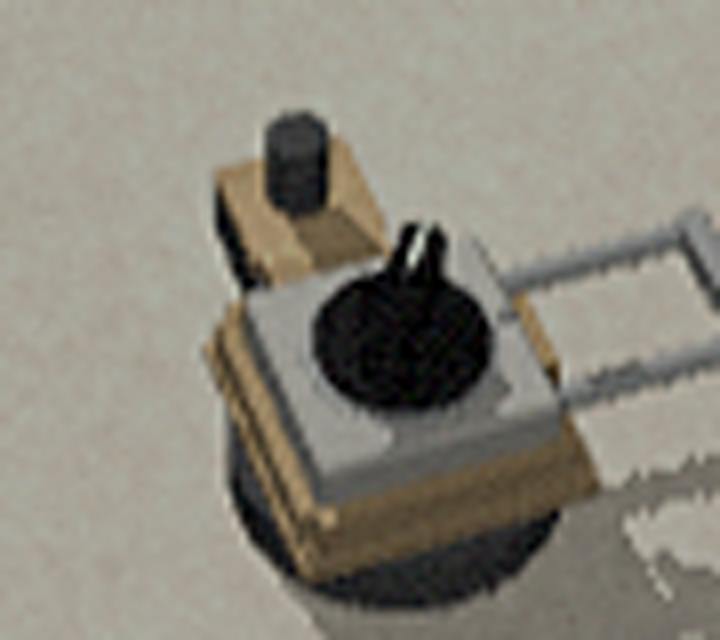

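```bash
python3 -m inch '[0.5,-3,-1,0,0,0,0, 0.5,-6,-2,0,0,0,0, 0.5,-6,-2,0,0,0,0, 0.5,-6,-2,0,0,0,0]'
python3 - <<'E'
from h import *
shot('wrist','w7'); plan([603,65,160],-17.9);crop('w7',170,50,330,200,4.5,'c10')
E
```

```text
clock: 7.5
eef_pos: [585.8, 8.8, 177.5]
tool_rot: [-1.572, 0.0, -1.881]
force: [0.5, -0.5, 0.1]
width: 42.6
t 7.55 pos [585.4   7.2 177.3] zdir -17.9 F [ 0.8 -0.1  0.3] w 43.0
shift cm [-6.04  1.73 -0.09] rot deg [0.1 0.  0.1]
```

View pics/c10.png

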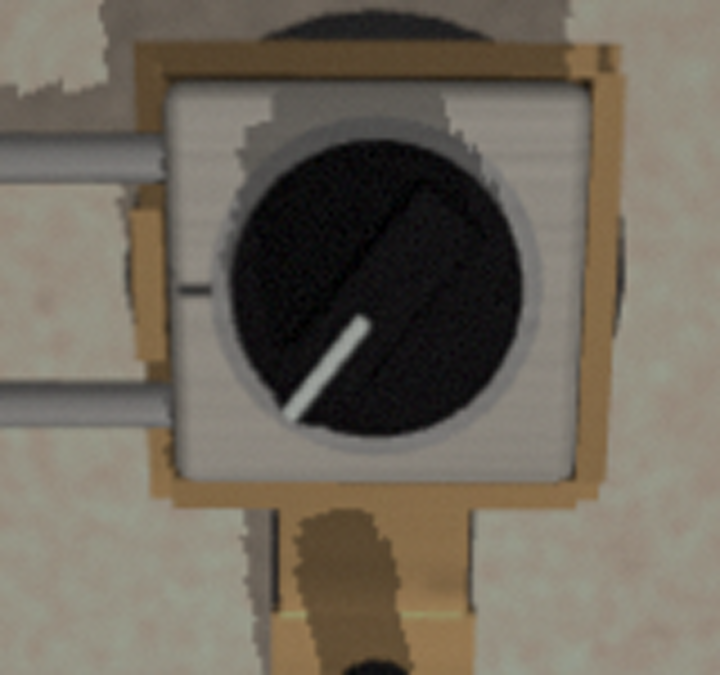

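```bash
python3 - <<'E'
from h import *
np.set_printoptions(precision=2,suppress=True)
d=load('w7'); P=lambda x,y,z:px2z(d,*cpx(x,y,170,50,4.5),z)
a=P(362,322,94);b=P(290,415,94);v=b-a;print('ptr',np.degrees(np.arctan2(v[1],v[0]))%360,a,b,np.linalg.norm(v))
print('disc',P(377,288,68),np.linalg.norm(P(232,288,68)-P(522,288,68)))
c=[P(*k,63) for k in[(167,83),(592,83),(575,482),(178,482)]];print(c,np.mean(c,0),[np.linalg.norm(c[i]-c[i-1]) for i in range(4)])
for i,j in((1,0),(2,3)):
  e=c[j]-c[i];print(np.degrees(np.arctan2(e[1],e[0]))%360)
l1=[P(x,158,52) for x in(5,150)];l2=[P(x,404,52) for x in(5,150)]
for l in(l1,l2):
  e=l[0]-l[1];print('leg',np.degrees(np.arctan2(e[1],e[0]))%360,l)
s=st();
E
```

```text
ptr 214.02978165784128 [602.34  63.81  94.  ] [586.73  53.27  94.  ] 18.842515518642745
disc [605.77  66.33  68.  ] 50.96268983561863
[array([581.74, 110.32,  63.  ]), array([651.67,  87.91,  63.  ]), array([630.09,  21.03,  63.  ]), array([559.6 ,  43.62,  63.  ])] [605.77  65.72  63.  ] [np.float64(70.2755608670349), np.float64(73.42534055901645), np.float64(70.27362590598284), np.float64(74.01978410962147)]
162.23564034575446
162.23426339269014
leg 161.77974305775763 [array([547.83, 108.53,  52.  ]), array([573.13, 100.2 ,  52.  ])]
leg 162.01618929199387 [array([530.96,  66.46,  52.  ]), array([557.53,  57.84,  52.  ])]
```

```bash
python3 - <<'E'
from h import *
print(st()['qpos'].round(3))
plan([605.2,65.9,72],-56)
E
```

```text
[ 0.054  0.604 -0.179  1.754  0.142  0.798 -0.505]
t 7.55 pos [585.4   7.2 177.3] zdir -17.9 F [ 0.8 -0.1  0.3] w 43.0
shift cm [-6.2  10.53  0.11] rot deg [ 0.1 38.1  0.1]
```

```bash
python3 -m inch '[0.5,-3,2,0.05,0,8,0, 0.5,-6.2,5,0.1,0,16,0, 0.5,-6.2,6,0.1,0,24,0, 0.5,-6.2,6,0.1,0,32,0, 0.5,-6.2,6,0.1,0,38.1,0, 0.5,-6.2,6,0.1,0,38.1,0, 0.5,-6.2,6,0.1,0,38.1,0]'
python3 - <<'E'
from h import *
print(st()['qpos'].round(3))
shot('wrist','w8'); plan([605.2,65.9,72],-56)
E
```

```text
clock: 8.25
eef_pos: [605.7, 64.8, 117.9]
tool_rot: [-1.571, -0.001, -2.547]
force: [-0.3, -0.3, -0.1]
width: 42.3
[-0.167  0.708  0.022  1.737 -0.022  0.697 -1.109]
t 8.3 pos [605.8  64.9 118. ] zdir -56.0 F [0.8 0.2 0.7] w 42.5
shift cm [-0.01  4.6  -0.12] rot deg [0. 0. 0.]
```

View pics/w8.png

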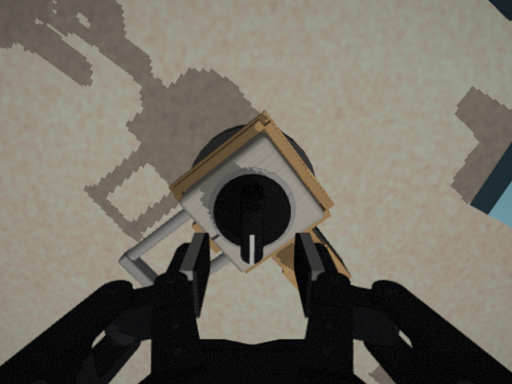

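```bash
python3 -m inch '[0.5,0,2,-0.05,0,0,0, 0.5,0,3.8,-0.05,0,0,0, 0.5,0,4.6,-0.05,0,0,0, 0.5,0,4.6,-0.05,0,0,0, 0.2,0,4.6,-0.05,0,0,0, 0.1,0,4.6,-0.05,0,0,0, 0.1,0,4.6,-0.05,0,0,0, 0.1,0,4.6,-0.05,0,0,0, 0.1,0,4.6,-0.05,0,0,0]'
python3 - <<'E'
from h import *
shot('wrist','w9'); plan([605.2,65.9,72],-56)
E
```

```text
clock: 9.2
eef_pos: [606.8, 65.8, 73.3]
tool_rot: [-1.57, 0.002, -2.549]
force: [0.3, -0.8, 5.5]
width: 12.6
t 9.25 pos [606.8  65.8  73.3] zdir -56.0 F [ 1. -1.  5.] w 12.5
shift cm [ 0.13  0.13 -0.1 ] rot deg [-0.1 -0.  -0.1]
```

View pics/w9.png

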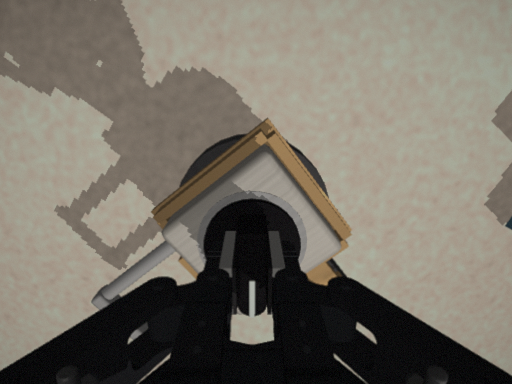

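```bash
python3 -m inch '[0.1,0,0,0,0,6,0, 0.1,0,0,0,0,12,0, 0.1,0,0,0,0,18,0, 0.1,0,0,0,0,24,0, 0.1,0,0,0,0,30,0, 0.1,0,0,0,0,36,0, 0.1,0,0,0,0,42,0, 0.1,0,0,0,0,48,0, 0.1,0,0,0,0,52,0, 0.1,0,0,0,0,52,0, 0.1,0,0,0,0,52,0]'
python3 - <<'E'
from h import *
print(st()['qpos'].round(3),st()['torque'])
shot('wrist','w10'); plan([605.2,65.9,72],-107.8)
E
```

```text
clock: 10.35
eef_pos: [606.8, 63.7, 73.3]
tool_rot: [-1.569, 0.003, 2.825]
force: [-0.0, -4.0, 5.7]
width: 12.6
[-0.315  0.791  0.267  1.765 -0.321  0.626 -1.75 ] [-0.90004496 -0.06372321 -0.05834344]
t 10.4 pos [606.9  63.7  73.3] zdir -108.1 F [ 0.6 -3.8  6.7] w 12.7
shift cm [ 0.23  0.13 -0.16] rot deg [-0.1 -0.3 -0.2]
```

View pics/w10.png

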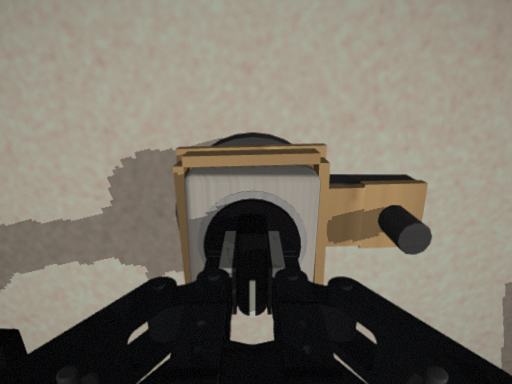

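```bash
python3 -m inch '[0.5,0,0,0,0,0,0, 0.5,0,0,0,0,0,0, 0.5,0,0,0,0,0,0, 0.5,0,-3,0,0,0,0, 0.5,0,-7,0,0,0,0, 0.5,4,-10,0,0,0,0, 0.5,5,-10,0,0,0,0, 0.5,5,-10,0,0,0,0]'
python3 - <<'E'
from h import *
shot('wrist','w11'); plan([505.3,98.2,110],-17.9); crop('w11',150,50,350,200,4,'c11')
E
```

```text
clock: 11.2
eef_pos: [556.7, 82.9, 172.6]
tool_rot: [-1.572, -0.001, 2.829]
force: [-0.8, 0.2, -0.6]
width: 43.1
t 11.25 pos [557.8  82.1 172. ] zdir -108.0 F [ 0.5  0.2 -0.3] w 42.6
shift cm [5.48 6.2  0.09] rot deg [-0.  89.9  0. ]
```

View pics/w11.png

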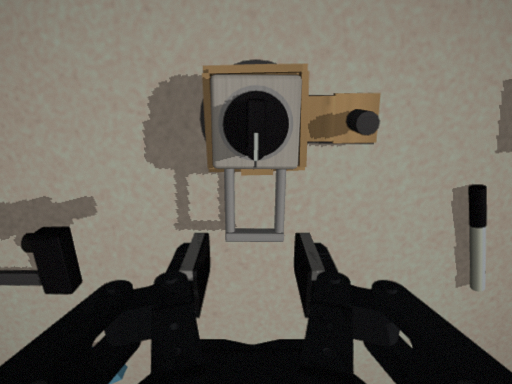

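View pics/c11.png

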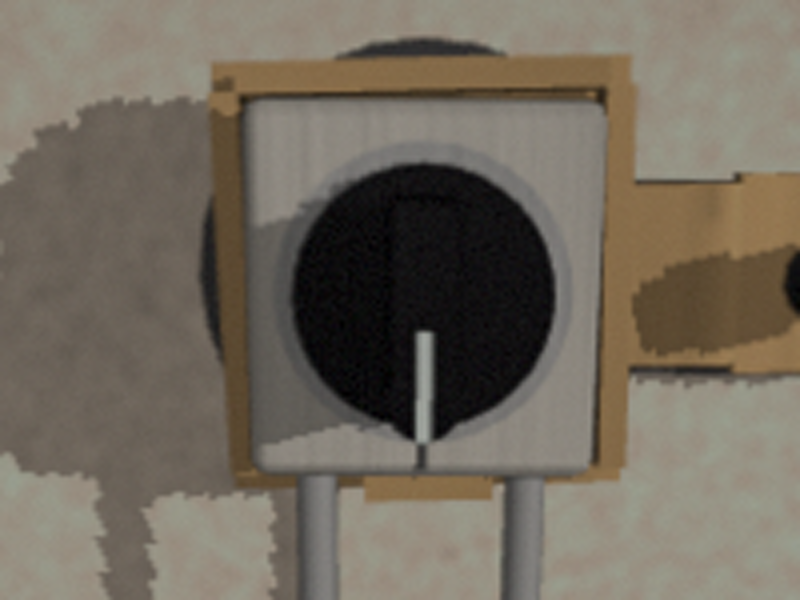

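```bash
python3 - <<'E'
from h import *
np.set_printoptions(precision=1,suppress=True)
d=load('w11'); b=px2z(d,254.5,235.5,55); print('bar',b)
C=lambda x,y,z:px2z(d,*cpx(x,y,150,50,4),z)
a=C(424,332,94);e=C(423,440,94);v=e-a;print('ptr',np.degrees(np.arctan2(v[1],v[0]))%360)
for x in(318,522):
  v=C(x,595,52)-C(x,480,52);print('leg',np.degrees(np.arctan2(v[1],v[0]))%360)
print('disc',C(424,295,68), np.linalg.norm((b-C(424,295,68))[:2]))
crop('w11',205,215,305,255,8,'c12')
E
```

```text
bar [508.1  98.1  55. ]
ptr 161.7392930736252
leg 160.81893327657016
leg 163.6343174935719
disc [605.9  65.9  68. ] 102.93766919357788
```

View pics/c12.png

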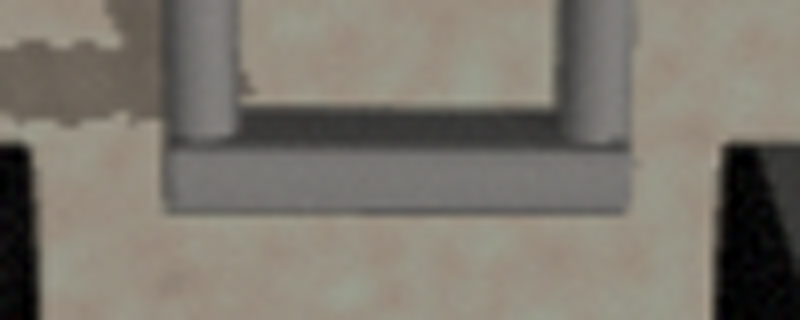

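```bash
python3 -m inch '[0.5,1,0,0,0,-8,0, 0.5,2,0,0,0,-16,0, 0.5,3,0,0,0,-24,0, 0.5,4,0,0,0,-32,0, 0.5,5,1,0,0,-40,0, 0.5,5.4,2,0,0,-48,0, 0.5,5.4,4,0,0,-56,0, 0.5,5.4,6,0,0,-64,0, 0.5,5.4,6,0,0,-72,0, 0.5,5.4,6,0,0,-80,0, 0.5,5.4,6,0,0,-88,0, 0.5,5.4,6,0,0,-90,0]'
python3 -m inch '[0.5,0,0,0,0,0,0, 0.5,0,0,0,0,0,0]'
python3 - <<'E'
from h import *
print(st()['qpos'].round(2)); shot('wrist','w12'); plan([506,98.3,33],-17.9)
E
```

```text
clock: 12.45
eef_pos: [507.3, 97.6, 110.8]
tool_rot: [-1.572, -0.0, -1.885]
force: [-0.1, 0.0, 0.1]
width: 42.6
clock: 12.65
eef_pos: [507.1, 97.9, 111.8]
tool_rot: [-1.571, -0.0, -1.888]
force: [-0.3, 0.4, 1.3]
width: 42.1
[-0.16  0.62 -0.13  1.99  0.15  0.54 -0.71]
t 12.7 pos [507.  98. 112.] zdir -18.2 F [0.9 0.8 0.4] w 43.0
shift cm [ 0.   7.9 -0.1] rot deg [ 0.  -0.3  0. ]
```

View pics/w12.png

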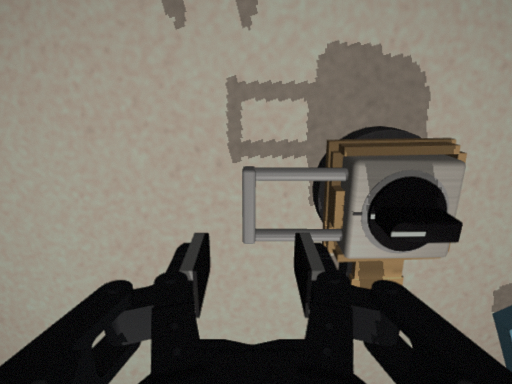

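```bash
python3 -m inch '[0.5,0,3,-0.1,0,0,0, 0.5,0,6,-0.1,0,0,0, 0.5,0,7.8,-0.1,0,0,0, 0.5,0,7.8,-0.1,0,0,0, 0.2,0,7.8,-0.1,0,0,0, 0.05,0,7.8,-0.1,0,0,0, 0.03,0,7.8,-0.1,0,0,0, 0.03,0,7.8,-0.1,0,0,0, 0.03,0,7.8,-0.1,0,0,0, 0.03,0,7.8,-0.1,0,0,0]'
python3 - <<'E'
from h import *
shot('wrist','w13'); plan([506,98.3,33],-17.9)
E
```

```text
clock: 13.7
eef_pos: [506.2, 98.6, 34.9]
tool_rot: [-1.57, 0.001, -1.886]
force: [-1.6, 0.3, 4.5]
width: 7.7
t 13.75 pos [506.1  98.6  34.8] zdir -18.0 F [-2.2  0.6  4.8] w 7.7
shift cm [ 0.03  0.18 -0.  ] rot deg [-0.  -0.1 -0. ]
```

View pics/w13.png

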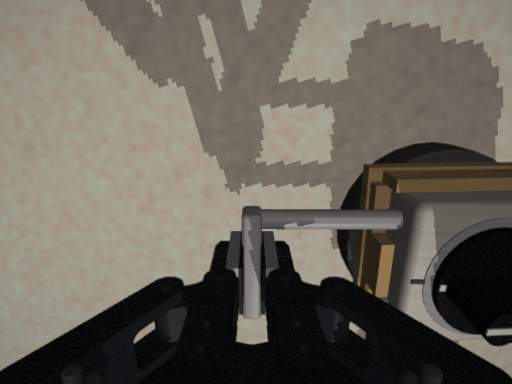

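```bash
python3 -m inch '[0.03,0,0,-0.3,0,0,0, 0.03,0,0,-0.6,0,0,0, 0.03,0,0,-0.9,0,0,0, 0.03,0,0,-1.2,0,0,0, 0.03,0,0,-1.5,0,0,0, 0.03,0,0,-1.8,0,0,0, 0.03,0,0,-2.0,0,0,0, 0.03,0,0,-2.0,0,0,0]'
```

```text
clock: 14.55
eef_pos: [486.6, 104.9, 34.3]
tool_rot: [-1.571, -0.0, -1.885]
force: [1.5, -1.1, 3.7]
width: 7.6
```

Moved 20.6 mm with about 2 N of resistance. I'll pull on to the stop.

```bash
python3 -m inch '[0.03,0,0,-0.1,0,0,0, 0.03,0,0,-0.2,0,0,0, 0.03,0,0,-0.2,0,0,0]'
python3 -m inch '[0.03,0,0,-0.1,0,0,0, 0.03,0,0,-0.2,0,0,0, 0.03,0,0,-0.2,0,0,0]'
python3 - <<'E'
from h import *
shot('wrist','w14'); plan([606,66,130],-108)
E
```

```text
clock: 14.85
eef_pos: [485.5, 105.3, 34.4]
tool_rot: [-1.57, 0.0, -1.886]
force: [3.7, -1.6, 3.6]
width: 7.3
clock: 15.15
eef_pos: [485.1, 105.9, 34.6]
tool_rot: [-1.567, 0.002, -1.886]
force: [6.2, -3.3, 1.4]
width: 7.4
t 15.2 pos [485.2 105.9  34.7] zdir -18.1 F [ 5.5 -2.4  2.1] w 7.2
shift cm [ 0.03 -9.49 12.76] rot deg [-0.1 89.9 -0.2]
```

View pics/w14.png

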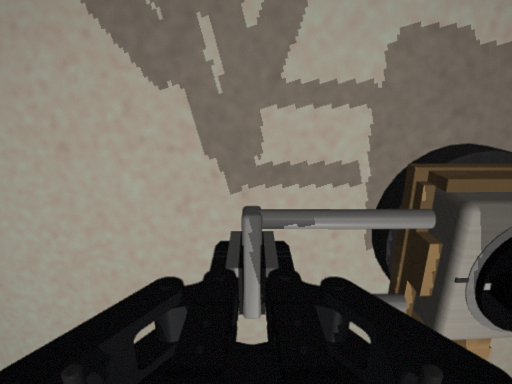

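```bash
python3 -m inch '[0.03,0,0,-0.1,0,0,0, 0.03,0,0,-0.2,0,0,0, 0.03,0,0,-0.3,0,0,0, 0.03,0,0,-0.3,0,0,0]'
```

```text
clock: 15.6
eef_pos: [485.2, 106.4, 35.0]
tool_rot: [-1.563, 0.004, -1.887]
force: [12.3, -3.7, 0.6]
width: 7.7
```

```bash
python3 -m inch '[0.03,0,0,0.4,0,0,0, 0.03,0,0,0.4,0,0,0, 0.4,0,0,0.4,0,0,0, 0.4,0,0,0.4,0,0,0, 0.4,0,0,0.4,0,0,0, 0.4,0,-3,0.4,0,0,0, 0.4,0,-7,0.4,0,0,0, 0.4,0,-11,0.4,0,0,0, 0.4,0,-13,0.4,0,8,0, 0.4,0,-13,0.4,0,16,0, 0.4,0,-13,0.4,0,24,0, 0.4,0,-13,0.4,0,32,0]'
python3 - <<'E'
from h import *
plan([606,66,130],-108)
E
```

```text
clock: 16.8
eef_pos: [482.7, 105.6, 164.2]
tool_rot: [-1.572, -0.002, -2.45]
force: [-0.1, -0.4, -0.2]
width: 34.3
t 16.8 pos [482.7 105.6 164.2] zdir -50.4 F [-0.1 -0.4 -0.2] w 34.3
shift cm [-6.97  3.39 10.92] rot deg [ 0.  57.6  0.1]
```

```bash
python3 - <<'E'
from h import *
plan([556,83,170],-108)
E
python3 -m inch '[0.4,-1,0,1.5,0,8,0, 0.4,-2,0,3,0,16,0, 0.4,-3,-0.5,4.5,0,24,0, 0.4,-4,-0.5,6.5,0,32,0, 0.4,-4,-0.5,6.5,0,40,0, 0.4,-4,-0.5,6.5,0,48,0, 0.4,-4,-0.5,6.5,0,57.6,0, 0.4,-4,-0.5,6.5,0,57.6,0, 0.4,-4,-0.5,6.5,0,57.6,0, 0.4,-4,-0.5,6.5,0,57.6,0]'
python3 - <<'E'
from h import *
shot('wrist','w15'); plan([605,66,120],-108); crop('w15',150,50,350,200,4,'c15')
E
```

```text
t 16.8 pos [482.7 105.6 164.2] zdir -50.4 F [-0.1 -0.4 -0.2] w 34.3
shift cm [-4.2  -0.6   6.41] rot deg [ 0.  57.6  0.1]
clock: 17.8
eef_pos: [556.0, 81.6, 169.1]
tool_rot: [-1.571, -0.001, 2.836]
force: [0.0, -0.3, -0.1]
width: 34.0
t 17.85 pos [556.2  81.5 169.2] zdir -107.5 F [0.7 0.5 0.5] w 34.2
shift cm [-5.13  4.92  0.01] rot deg [0.  0.5 0. ]
```

View pics/w15.png

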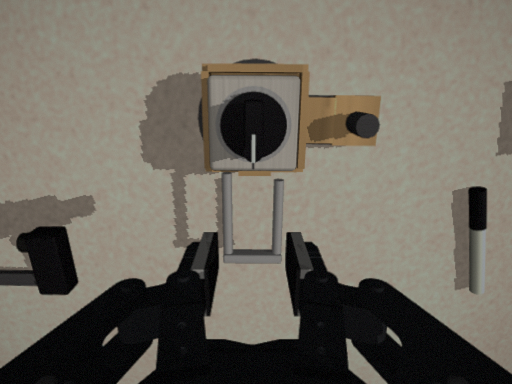

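View pics/c15.png

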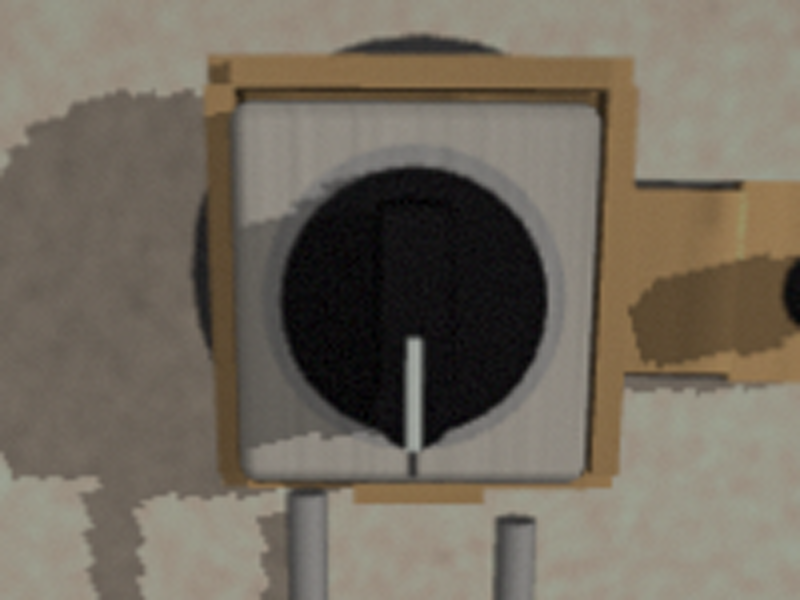

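```bash
python3 - <<'E'
from h import *
np.set_printoptions(precision=1,suppress=True)
d=load('w15'); C=lambda x,y,z:px2z(d,*cpx(x,y,150,50,4),z)
a=C(415,338,94);e=C(413,450,94);v=e-a;print('ptr',np.degrees(np.arctan2(v[1],v[0]))%360)
c=C(414,298,68);print('disc',c)
l=[C(*k,63) for k in[(237,104),(600,104),(582,478),(245,478)]];print(np.mean(l,0))
bar=px2z(d,252.5,258.5,55); print('bar',bar,np.linalg.norm((bar-np.mean(l,0))[:2]))
plan([c[0],c[1],115],-107.9)
E
```

```text
ptr 161.55651191306922
disc [605.7  66.8  68. ]
[605.   66.6  63. ]
bar [486.9 104.7  55. ] 124.14402736887898
t 17.85 pos [556.2  81.5 169.2] zdir -107.5 F [0.7 0.5 0.5] w 34.2
shift cm [-5.2  5.4 -0.1] rot deg [0.  0.4 0. ]
```

```bash
python3 -m inch '[0.4,-2.5,0.5,0,0,0.3,0, 0.4,-4.5,2,-0.05,0,0.3,0, 0.4,-5.2,4,-0.05,0,0.3,0, 0.4,-5.2,5,-0.05,0,0.3,0, 0.4,-5.2,5,-0.05,0,0.3,0]'
python3 - <<'E'
from h import *
shot('wrist','w16'); plan([605.5,66.6,72],-107.9)
E
```

```text
clock: 18.35
eef_pos: [604.3, 66.1, 117.7]
tool_rot: [-1.569, -0.004, 2.829]
force: [-0.6, -0.3, 0.2]
width: 34.4
t 18.4 pos [605.   66.4 118.8] zdir -107.9 F [ 0.5 -0.3  0.5] w 34.1
shift cm [-0.05  4.68 -0.04] rot deg [-0.  -0.   0.1]
```

View pics/w16.png

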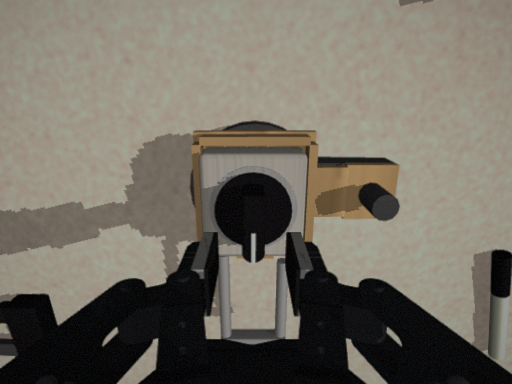

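```bash
python3 -m inch '[0.4,0.1,2,0,0,0,0, 0.4,0.1,3.8,0,0,0,0, 0.4,0.1,4.6,0,0,0,0, 0.4,0.1,4.6,0,0,0,0, 0.2,0.1,4.6,0,0,0,0, 0.08,0.1,4.6,0,0,0,0, 0.05,0.1,4.6,0,0,0,0, 0.05,0.1,4.6,0,0,0,0, 0.05,0.1,4.6,0,0,0,0]'
python3 -m inch '[0.05,0,-0.3,0,0,0,0, 0.05,0,-0.8,0,0,0,0, 0.05,0,-1.5,0,0,0,0, 0.05,0,-2.2,0,0,0,0, 0.05,0,-3,0,0,0,0, 0.05,0,-4,0,0,0,0, 0.05,0,-4,0,0,0,0]'
python3 - <<'E'
from h import *
shot('wrist','w17'); shot('scene','s17'); plan([605.5,66.6,230],-107.9); crop('s17',190,120,340,260,5,'c17')
E
```

```text
clock: 19.3
eef_pos: [605.6, 65.2, 74.6]
tool_rot: [-1.57, 0.001, 2.828]
force: [-2.1, -3.1, 6.8]
width: 12.9
clock: 20.0
eef_pos: [606.4, 67.3, 115.3]
tool_rot: [-1.573, 0.003, 2.829]
force: [0.6, 0.2, -2.5]
width: 12.5
t 20.1 pos [605.4  67.  113.9] zdir -107.9 F [-0.9  0.2 -2.9] w 12.5
shift cm [ -0.03 -11.61   0.02] rot deg [ 0. -0. -0.]
```

View pics/w17.png

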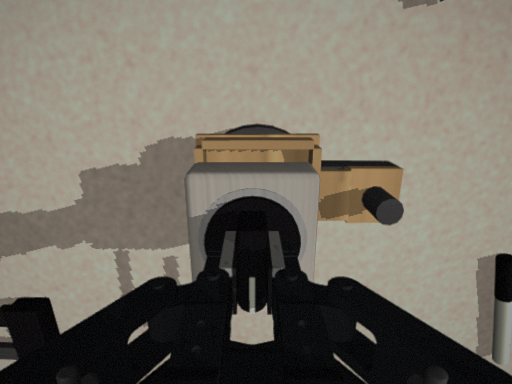

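View pics/c17.png

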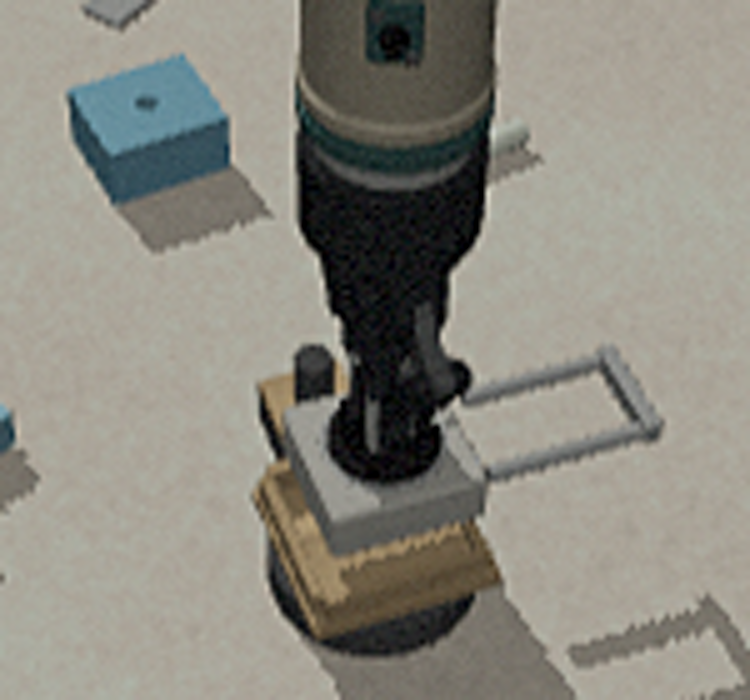

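```bash
python3 -m inch '[0.05,0,-1,0,0,0,0, 0.05,0,-2.5,0,0,0,0, 0.05,0,-4,0,0,0,0, 0.05,0,-5.5,0,0,0,0, 0.05,0,-7,0,0,0,0, 0.05,0,-8.5,0,0,0,0, 0.05,0,-9.5,0,0,0,0, 0.05,0,-10.3,0,0,0,0, 0.05,0,-10.5,0,0,0,0, 0.05,0,-10.5,0,0,0,0, 0.05,0,-10.5,0,0,0,0, 0.05,0,-10.5,0,0,0,0]'
python3 - <<'E'
from h import *
shot('wrist','w18'); shot('scene','s18'); shot('top','t18'); plan([605.5,66.6,230],-107.9); crop('s18',190,80,340,260,3.3,'c18');crop('w18',170,100,340,330,3.2,'c18w')
E
```

```text
clock: 21.3
eef_pos: [604.8, 66.5, 217.6]
tool_rot: [-1.57, -0.001, 2.829]
force: [-0.1, 0.0, -3.1]
width: 12.7
t 21.45 pos [605.   66.4 217.9] zdir -107.9 F [-0.  -0.3 -3.3] w 12.8
shift cm [-0.04 -1.21 -0.03] rot deg [-0. -0.  0.]
```

View pics/w18.png

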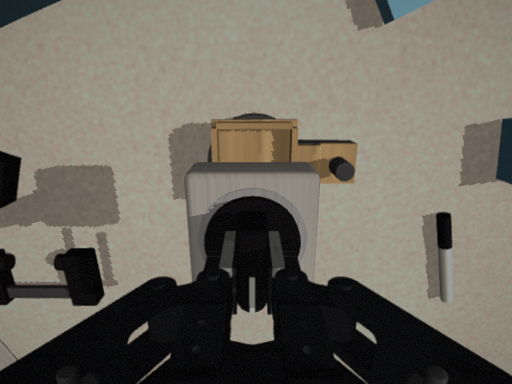

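View pics/s18.png

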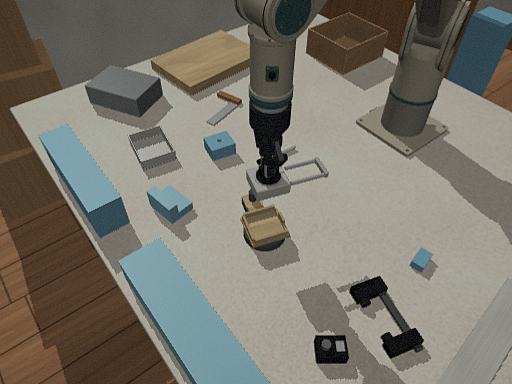

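View pics/c18w.png

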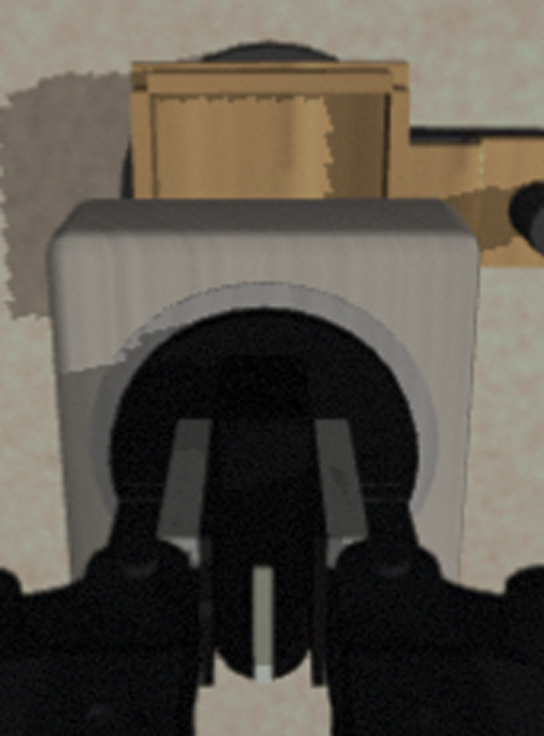

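View pics/t18.png

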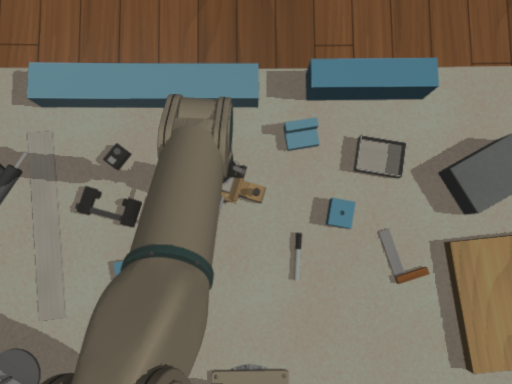

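```bash
python3 - <<'E'
from h import *
crop('s18',235,145,335,205,8,'c19')
d=load('s18'); s=st(); c=np.array([605.2,66.5,0]); 
for L in (105,125):
    u=np.array([np.cos(np.radians(162.1)),np.sin(np.radians(162.1)),0]);n=np.array([-u[1],u[0],0])
    pts=[c+u*L+n*k+[0,0,191] for k in(-27,27)]
    print(L,[((p-[235,145]+.5)*8-.5).round() for p in proj(d,pts)])
E
```

```text
105 [array([664., 261.]), array([579., 129.])]
125 [array([732., 243.]), array([644., 113.])]
```

View pics/c19.png

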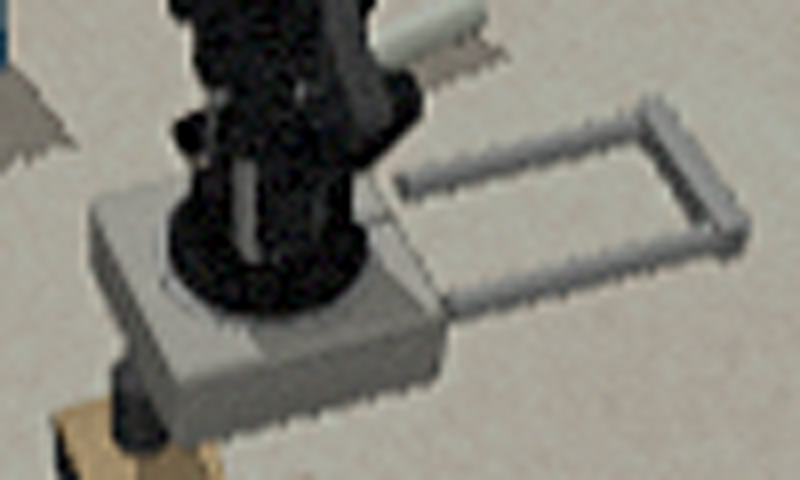

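The scene view shows the bar ends at (732,237) and (650,110), where 20 mm out predicts (732,243) and (644,113). The shackle is fully out and the lock is level, so I'm handing in.

```bash
python3 -c "
from cell import finish_job
print(finish_job())"
```

```text
the job is handed in; nothing more can be done
None
```

I did all four steps in order and handed the job in at about 21.5 s with the lock still held up. The system gave no verdict.

- **Pin:** it is through the cradle and into the stand. It stopped on the tab at 12 N, at the height expected for fully home. In the last pictures it was still there.
- **Dial:** it started three clicks out (about 0.90 rad). I turned it clockwise by that much. After release, the pointer lined up with the tick on the lock, within about 0.5° of the shackle's direction.
- **Shackle:** I pulled until it stopped moving, with about 13 N of resistance. The bar measured 124 mm from the lock's centre (125 mm is fully out), and the final scene view agrees to about a pixel.
- **Lift:** I lifted the lock by the dial's grip bar, and it hangs level. The middle of its body is about 191 mm above the bench, and the last force reading (about 3.2 N) fits the lock's weight.

No check failed. There were two small disagreements:
- The cameras differed by 2–4 mm on where the pin and hole were, so I went by the wrist camera.
- The pin head looked about 18 mm across in the pictures, and the gripper read about the same, though the stated size is 20 mm.

The bystanders that can be seen in the last pictures have not moved, but the arm partly hides the small foam scrap in the top view.

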